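Lift the hot kiln lid with the lid lifter and park it in the tray

ROBOT

A 7-joint arm with a two-finger parallel gripper is mounted at the origin on the work surface. World frame = base frame: x ahead of the robot, y to its left, z up, the work surface at z = 0. Lengths are in mm, angles in rad, forces in N, time in s.
With the tool pointing down it reaches from about 400 to 875 mm from the base axis. Payload 4.4 kg.
Tool frame: the origin (TCP) lies at the very end of the fingers, on their centre line; the grasp point (between the pads) lies 19 mm behind it (ctrl.grasp_offset is the distance from the TCP to the grasp point, in mm); z points along the fingers, y is the line along which they close (so a half turn about z gives the same grasp; the last joint's range is limited). The gripper opens to 85 mm and grips with 20 to 120 N. Pads are 22 mm wide; open, the fingers measure 114 mm over their backs; the gripper's body (76 mm by 85 mm) begins 54 mm behind the grasp point. The pads swing forward as they close: fully open they stand 13 mm farther back than shut.
Start: joints at [-1.41, 0.628, 0.038, 1.517, -0.027, 0.996, -0.02], TCP at [146.134, 633.374, 231.313] pointing down, gripper open.
Joint ranges: [-3.06, 3.06], [-0.37, 2.12], [-1.25, 1.32], [0.18, 2.47], [-1.1, 4.24], [0.23, 1.98], [-2.94, 2.94]. Speed limits (rad/s): [2.57, 2.57, 3.14, 3.14, 3.14, 3.14, 3.14].

INTERFACE

Orientations are given as [roll, pitch, yaw] about the fixed x, y, z axes, in that order (R = Rz(yaw) Ry(pitch) Rx(roll)).
In Python, from cell import status, cams, ctrl gives the robot as it stands.
- The arm moves only by the tool move_arm, never from a script. Its argument "plan" is a list of rows, each a list of 3 entries, a list of its own where there are three numbers: the shift along the world's x, y, z in mm, then the turn, a rotation vector about the world's x, y, z in degrees, then the opening, from 0 (shut) to 1 (fully open). In form: [[[x, y, z], [wx, wy, wz], gripper], ...]. A call has 1 to 10 rows; each row shifts and turns the commanded pose from where the row before left it; what a row does not reach is not made up. A row lasts 1/8 s, in which the tool goes at most 62.5 mm and 10.7 degrees, less where a joint would pass 70% of its speed; a pose out of reach is approached as far as the arm can. A call with a gripper value outside its range is refused whole. The fingers move at their own pace and stop on an object; the grip force is fixed at half the most. Time passes only in rows, so rows that do not move let the fingers close. It gives the time, the measured TCP pose, the force, the opening and the grip force at its end, in the units of the state.
- status.read_state(): the state, without advancing time (a new reading comes with each control period).
- cams.get_image(name): name is "side" or "top" or "wrist"; returns the picture (480x640x3 uint8, blue, green, red); there is no depth.
- cams.camera_params(name): a dict with "K" (3x3 intrinsics, pixels), "pose" (4x4, takes a point from camera to world coordinates); the wrist camera has in their place "tool_from_camera" (4x4, takes a point from camera to tool coordinates, whose origin is the TCP and whose axes are the flange's). Camera axes: x right, y down, z forward; pixel columns grow to the right and rows downward; lengths in mm; the calibration is good to about 2 mm. A picture is of the moment at which its call begins: read the wrist's pose just before it. camera_params takes no time and is no camera call.
- ctrl.finish_job(): hands the job in; it is judged then, once.
The state is a dict: "clock": time; "qpos": joint angles; "qd": joint speeds; "tau": joint torques, N m; "eef_pos": TCP position; "tool_rot": TCP orientation; "force": force on the tool from outside, world axes, zero at the start; "torque": the same for the moment, N m; "width": finger opening in mm; "gripper_force": force on a finger pad.
Only numpy, scipy, OpenCV 4.12 (cv2) and the standard library are available. Lean on these libraries where they do the work, as an engineer would, in place of code of your own. Each camera call takes 0.05 s, during which the arm holds its last target. There are 200 camera calls.

TASK

The lid of the small kiln is hot: nothing but the hooked lid lifter on the bench may lift it, and no part of the robot may touch it. First hang the lifter by its wooden crossbar in the forked stand, let go so that its hook swings down, then take it again by the crossbar, hook it under the lid's loop handle and carry the lid, kept level, over the lip of the square tray and lower it gently until it lies flat inside. Unhook the lifter and hang it back in the stand by its crossbar, hook down, without disturbing the other pottery.

Things in the scene. Friction and masses are not known exactly. Their poses are not given: they have to be found in the camera images.
- lifter: Flat T-shaped lid lifter, 0.22 kg, loose. Origin: middle of the round dark wooden crossbar (16 mm diameter, 140 mm long, along the lifter's y). A steel shank leaves its middle along the lifter's -x and ends in a J hook. At the start it lies flat on the bench (z up, origin 8 mm up, shank towards the robot). Hanging hook down its x axis points up. Laid by its crossbar in the stand it swings hook-down by itself.
- lifter_shank (a point): Middle of the straight upper shank, at lifter x = -36 mm, y = z = 0: a round rod 12 mm thick, free from the crossbar to 58 mm from the crossbar's axis.
- lifter_hook (a point): Where the axis of the lid's loop wire lies when the lid hangs: lifter x = -109 mm, y = 0, in the mouth of the J. Hook of 8 mm wire in the lifter's x-y plane: below the shank it cranks 14 mm to -y, then turns back as a J; its far end is 121 mm from the crossbar's axis, its tip at y = +14 mm ends 100 mm from it. The mouth is 20 mm wide and opens to +x (up when hanging).
- stand: Forked steel stand, fixed to the bench: 120 mm square base plate 10 mm thick and two thin uprights 92 mm apart along the stand's y (8 mm thick), each topped by an open 90-degree V notch. Origin: centre of its underside.
- stand_cradle (a point): Midway between the two V notches, on the axis where the crossbar lies: 155 mm above the bench. The crossbar lies along the stand's y; the V's are about 40 mm wide at their mouths, their tops are 10 mm above this axis. Nothing stands between the uprights above the base plate.
- kiln: Small round white top-loading kiln, fixed: 230 mm diameter, 100 mm high, chamber mouth 138 mm wide; a grey control box (70 mm wide, top 70 mm up) on its +x side sticks out 25 mm. Origin: centre of its underside.
- lid: Hot round steel lid, 0.28 to 0.46 kg, lying loose on the kiln: disc 170 mm diameter, 16 mm thick, its top 26 mm above the origin; under it a white plug 116 mm across that reaches 10 mm below the disc into the kiln's mouth. Origin: centre of the plug's underside (90 mm above the bench at the start).
- lid_loop (a point): Apex of the lid's loop handle, on the axis of its 8 mm steel wire, 72 mm above the lid's origin (46 mm above the lid's top), centred. The loop is an upright arch in the lid's x-z plane, 64 mm between the axes of its legs (along the lid's x); its wire slopes down gently from the apex to both sides. One looks, and hooks, through it along the lid's y, from either side.
- tray: Square tray, fixed: 216 mm outside, 200 mm inside, its terracotta floor 20 mm above the bench, a steel lip all round whose top is 45 mm above the bench. Origin: centre of its underside. The lid lies in it on its plug, lid origin 20 mm above the tray's.
- beaker: Bystander, loose: terracotta beaker, 64 x 70 mm. Leave alone.
- glaze_jar: Bystander, loose: small glaze jar, 60 x 75 mm. Leave alone.
- pear_vase: Bystander, loose: pear-shaped terracotta vase, 68 x 100 mm. Leave alone.
- small_bowl: Bystander, loose: white bowl, 100 x 45 mm. Leave alone.
- mug: Bystander, loose: white mug, 76 x 85 mm. Leave alone.
- cone_lid: Bystander, loose: conical white pot lid, 80 x 48 mm. Leave alone.
- brush: Bystander, loose: brush lying on the bench. Leave alone.
Not all that is in view belongs to the job. What is meant by the lifter is not yellow, and is the larger of those in its own colour.

How it is judged (in metres and radians):
On the way, in this order (a step that is already met when the one before it is completed fails the run):
1. the lifter hangs by its crossbar in the stand, hook down, let go (x of lifter in the frame of stand_cradle between -0.012 and 0.012 m and y of lifter in the frame of stand_cradle between -0.03 and 0.03 m and z of lifter in the frame of stand_cradle between -0.008 and 0.008 m and angle between lifter's own x axis and vertical below 0.4 rad and contact force between the fingers and lifter below 0.1 N and linear speed of lifter below 0.05 m/s), for 0.2 s.
2. the lid hangs on the lifter, clear of the kiln (z of lid in the frame of kiln above 0.108 m and contact force between lifter and lid above 1 N), for 0.2 s.
3. the lid lies flat in the tray, off the hook (x of lid in the frame of tray between -0.04 and 0.04 m and y of lid in the frame of tray between -0.04 and 0.04 m and z of lid in the frame of tray between 0.014 and 0.026 m and angle between lid's own z axis and vertical below 0.06 rad and linear speed of lid below 0.03 m/s and contact force between lifter and lid below 0.1 N), for 0.2 s.
At the end, for the whole second after the job is handed in: The lid lies flat, still and unhooked in the tray (within 40 mm of its middle along each side, tilt under 0.06 rad). The lifter hangs still and released in the stand, hook down within 0.4 rad: crossbar within 12 mm across, 8 mm in height and 30 mm along of its place (all of step 1 and all of step 3); the robot touches nothing.
It fails at once if the robot touches the hot lid (contact force between any of the fingers, the arm and lid above 0.3 N).
It fails at once if the lid tips more than 0.4 rad (23 degrees) (angle between lid's own z axis and vertical above 0.4 rad).
It fails at once if the lid is dropped into the tray (faster than 0.4 m/s behind or just above the lip) (z of lid in the frame of tray below 0.055 m and horizontal distance between lid and tray below 0.12 m and linear speed of lid above 0.4 m/s).
It fails at once if the lid is set or dropped on the bench (height (world z) of lid below 0.01 m).
It fails at once if another piece on the bench is moved more than 30 mm (distance of any of beaker, glaze_jar, pear_vase, small_bowl, mug, cone_lid, brush from where it was at the start of the episode above 0.03 m).
It also fails if it takes over 72 s, if anything falls off the work surface, if the arm or the gripper's body presses on something with over 40 N, if the wrist force passes 120 N, or if a joint passes its speed limit or range.

## Working session

There is one attempt and no reset: what is moved stays moved. The work goes in short steps, Python scripts to look and compute and a tool call to move; the robot and the scene stay as the last step left them, time stands still between calls to the robot, and variables do not carry over. Pictures are saved under pics/ and viewed, at most 10 in all, crops included, and the job is handed in when it is done.

Besides the shell and the picture viewer there is one more tool, called after "Request:" as name(argument=value, ...) on one line, values as JSON. move_arm: Moves the arm, as the interface text tells. Its arguments: {"type":"object","properties":{"plan":{"type":"array","items":{"type":"array"}}},"required":["plan"]}

```bash
mkdir -p pics; ls; python3 - <<'E'
from cell import status,cams,ctrl
import cv2,json
for n in("side","top"):
    cv2.imwrite(f"pics/{n}0.png",cams.get_image(n)); p=cams.camera_params(n); print(n,p["K"],p["pose"])
print(cams.camera_params("wrist")); print(status.read_state())
E
```

```text
pics
side [[520.57077428   0.         317.47557607]
 [  0.         520.57077428 232.82379116]
 [  0.           0.           1.        ]] [[ 9.63929644e-01 -1.49960503e-01  2.19889722e-01  2.29699650e+02]
 [-2.65944719e-01 -5.09668162e-01  8.18236990e-01 -1.01204056e+03]
 [-1.06324396e-02 -8.47201400e-01 -5.31165454e-01  8.10534298e+02]
 [ 0.00000000e+00  0.00000000e+00  0.00000000e+00  1.00000000e+00]]
top [[587.03850099   0.         319.48926199]
 [  0.         587.03850099 243.35929479]
 [  0.           0.           1.        ]] [[-1.00920601e-02 -9.79586068e-01  2.00771724e-01  1.97271361e+02]
 [-9.99949065e-01  9.91353026e-03 -1.89463919e-03  2.92760540e+01]
 [-1.34394400e-04 -2.00780618e-01 -9.79636221e-01  1.64851577e+03]
 [ 0.00000000e+00  0.00000000e+00  0.00000000e+00  1.00000000e+00]]
{'K': array([[429.76736348,   0.        , 318.44710254],
       [  0.        , 429.76736348, 241.53739278],
       [  0.        ,   0.        ,   1.        ]]), 'tool_from_camera': array([[ 1.29399603e-04, -9.63553283e-01, -2.67516455e-01,
         6.73210850e+01],
       [ 9.99999578e-01, -1.
[... 212 characters left out ...]
00000000e+00]])}
{'clock': 0.1, 'qpos': array([-1.4098131 ,  0.62924669,  0.03845368,  1.51825378, -0.02702421,
        0.99631289, -0.02003199]), 'qd': array([-0.00155636, -0.0011235 , -0.0008406 , -0.0028535 , -0.00023708,
       -0.00031331, -0.0012077 ]), 'tau': array([ 3.10310606e-03, -5.64533257e+01,  1.23069227e+00, -1.93972117e+01,
        1.13805901e-02,  5.47631949e-03,  9.43742577e-07]), 'eef_pos': array([145.99177144, 632.82188789, 230.4902601 ]), 'tool_rot': array([-3.13988986e+00,  1.58443359e-06,  2.91475737e+00]), 'force': array([ 0.79968638, -0.84688921, -0.17235817]), 'torque': array([-0.05679593,  0.03401286,  0.01302313]), 'gripper_force': 0.0, 'width': 85.78325487592974}
```

View pics/top0.png

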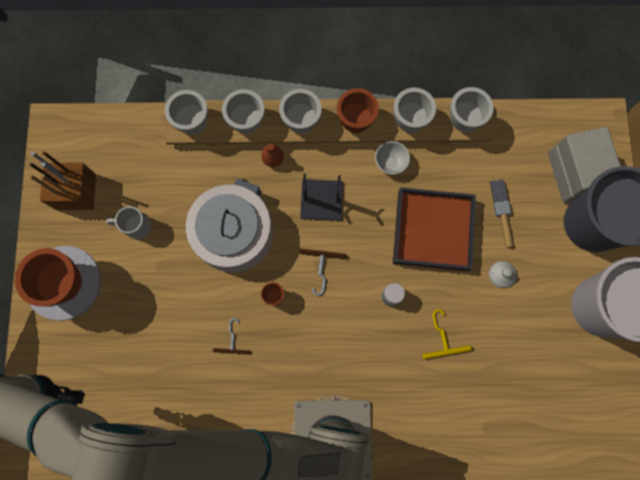

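View pics/side0.png

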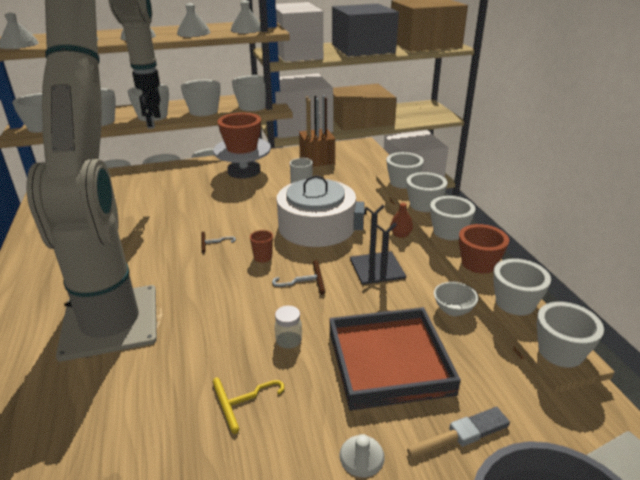

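The top view shows three hooked tools. The dark-brown one at (324,254) has the longer crossbar (~47 px) and its shank points towards the robot. The smaller brown one is at (232,351) and the yellow one at (446,353). I choose (324,254) and will check it in a close crop.

```bash
cat > h.py <<'E'
from cell import status,cams,ctrl
import cv2,numpy as np
from scipy.spatial.transform import Rotation as R
def cam(n,st=None):
    p=cams.camera_params(n)
    if n!="wrist": return p["K"],np.array(p["pose"])
    st=st or status.read_state(); T=np.eye(4); T[:3,:3]=R.from_euler("xyz",st["tool_rot"]).as_matrix(); T[:3,3]=st["eef_pos"]
    return p["K"],T@p["tool_from_camera"]
def ray(c,px):
    K,T=c; d=T[:3,:3]@np.linalg.solve(K,[px[0],px[1],1]); return T[:3,3],d
def onz(c,px,z):
    o,d=ray(c,px); return o+d*(z-o[2])/d[2]
def tri(c1,p1,c2,p2):
    o,d=ray(c1,p1);q,e=ray(c2,p2)
    s=np.linalg.lstsq(np.c_[d,-e],q-o,rcond=None)[0]; a=o+s[0]*d;b=q+s[1]*e
    return (a+b)/2,np.linalg.norm(a-b)
def proj(c,P):
    K,T=c; q=K@(T[:3,:3].T@(np.array(P)-T[:3,3])); return q[:2]/q[2]
def comps(m,amin=40):
    n,l,s,c=cv2.connectedComponentsWithStats(m.astype(np.uint8))
    return [(s[i,4],s[i,:4],c[i],l==i) for i in range(1,n) if s[i,4]>=amin]
E
python3 - <<'E'
from h import *
im=cv2.imread("pics/top0.png"); c=cam("top")
hsv=cv2.cvtColor(im,cv2.COLOR_BGR2HSV)
# crossbar
roi=im[240:265,295:352]; m=np.zeros(im.shape[:2],np.uint8)
H=hsv; mm=((H[...,0]<12)|(H[...,0]>170))&(H[...,1]>110)&(H[...,2]<140)
for box in((295,240,352,265),(208,343,256,360)):
    x0,y0,x1,y1=box; s=np.zeros_like(mm); s[y0:y1,x0:x1]=mm[y0:y1,x0:x1]
    for a,b,cc,k in comps(s):
        r=cv2.minAreaRect(np.argwhere(k)[:,::-1].astype(np.float32)); bx=cv2.boxPoints(r)
        print("bar",a,b,cc,r, onz(c,cc,8)); e=sorted(map(tuple,bx)); 
        print("ends",onz(c,np.mean(e[:2],0),8),onz(c,np.mean(e[2:],0),8))
# tray red floor
t=((H[...,0]<12)|(H[...,0]>170))&(H[...,1]>120)&(H[...,2]>60)
s=np.zeros_like(t); s[185:275,390:480]=t[185:275,390:480]
for a,b,cc,k in comps(s,500):
    r=cv2.minAreaRect(np.argwhere(k)[:,::-1].astype(np.float32)); print("tray",r,onz(c,r[0],20),[onz(c,p,20).round() for p in cv2.boxPoints(r)])
# kiln
k=cv2.resize(im[160:310,180:360],None,fx=4,fy=4,interpolation=cv2.INTER_CUBIC); cv2.imwrite("pics/crop1.png",k)
for p in((230,225),(322,254)): print(p,onz(c,p,160))
E
```

```text
tray ((436.7802734375, 229.5106658935547), (66.61415100097656, 65.96076202392578), 5.355824947357178) [ 567.87332186 -308.01005792   20.        ] [array([ 483., -202.,   20.]), array([ 675., -227.,   20.]), array([ 654., -417.,   20.]), array([ 463., -387.,   20.])]
(230, 225) [553.51411445 259.02077535 160.        ]
(322, 254) [474.26115655  20.20564552 160.        ]
```

View pics/crop1.png

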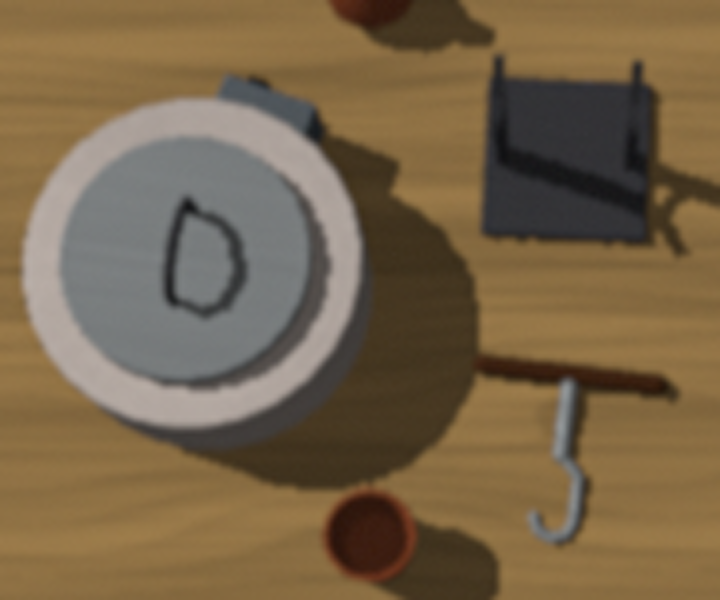

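The crop confirms it: round dark crossbar from (299.5,250.5) to (347,256) in full-image pixels, with the J opening left and its tip towards +y. The loop is the dark line at crop (188,205)-(172,302), with its shadow to the right. The stand's uprights show at crop (500,60) and (637,65).

```bash
python3 - <<'E'
from h import *
c=cam("top")
a,b=onz(c,(299.5,250.5),8),onz(c,(347,256),8); print("bar",a,b,np.linalg.norm(a-b),(a+b)/2,np.degrees(np.arctan2(*(a-b)[:2])))
f=lambda x,y:(180+x/4,160+y/4)
for p in((500,58),(637,64)): print("upr top",onz(c,f(*p),165))
q=[onz(c,f(*p),10) for p in((490,80),(652,86),(648,241),(484,235))]; print("base",np.round(q),np.mean(q,0))
for p in((188,205),(172,302)): print("leg",onz(c,f(*p),116))
print("apex",onz(c,f(166,255),162), "lidc",onz(c,f(186,259),116))
im=cv2.imread("pics/side0.png"); k=cv2.resize(im[165:290,270:410],None,fx=4.8,fy=4.8,interpolation=cv2.INTER_CUBIC); cv2.imwrite("pics/crop2.png",k)
E
```

```text
bar [513.3220577   83.19056602   8.        ] [496.05120052 -51.65616672   8.        ] 135.94823955381096 [504.68662911  15.76719965   8.        ] 7.29857546468139
upr top [687.4814742   62.82798514 165.        ]
upr top [682.4196639  -27.62683617 165.        ]
base [[722.  74.  10.]
 [716. -44.  10.]
 [600. -39.  10.]
 [606.  79.  10.]] [661.06293822  17.19344379  10.        ]
leg [602.20859346 274.67811439 116.        ]
leg [535.39981299 283.92575446 116.        ]
apex [556.60279192 280.90331948 162.        ] lidc [564.82869149 275.2139894  116.        ]
```

View pics/crop2.png

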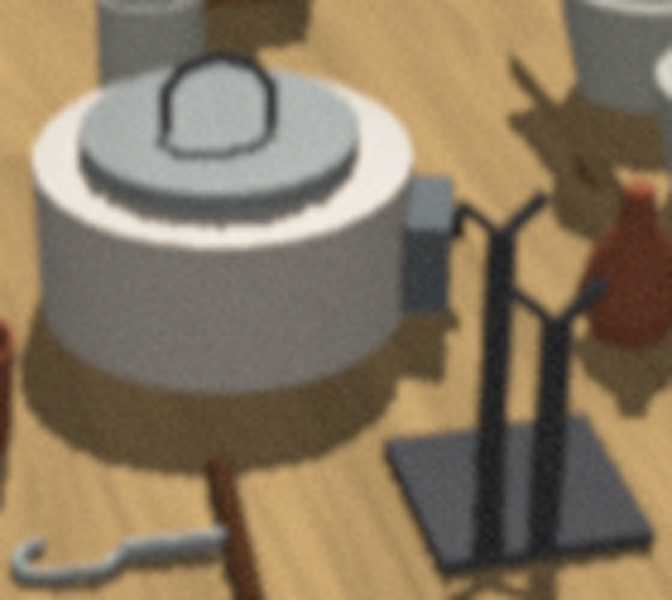

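The side crop shows the loop apex at (220,57), with legs at (163,145) and (272,125). The V bottoms are at (503,237) and (555,320). The lifter is the one whose shank points to the robot.

```bash
python3 - <<'E'
from h import *
c=cam("top");s=cam("side")
f=lambda x,y:(180+x/4,160+y/4)
g=lambda x,y:(270+x/4.8,165+y/4.8)
print("V bottoms",onz(s,g(503,235),143.7),onz(s,g(555,320),143.7))
print("apex side z162",onz(s,g(220,57),162)); print("tri",tri(s,g(220,57),c,f(166,255)))
print("legs side z116",onz(s,g(163,145),116),onz(s,g(270,128),116))
for z in(116,162):
  pass
print("lidc side",onz(s,g(219,132),116))
# lid disc by ellipse: grey-blue mask in top
im=cv2.imread("pics/top0.png"); H=cv2.cvtColor(im,cv2.COLOR_BGR2HSV)
m=(H[...,0]>80)&(H[...,0]<125)&(H[...,1]>15)&(H[...,2]>70); z=np.zeros_like(m); z[190:262,190:264]=m[190:262,190:264]
for a,b,cc,k in comps(z,300): 
  h=cv2.convexHull(np.argwhere(k)[:,::-1].astype(np.float32)); e=cv2.fitEllipse(h); print(a,e,onz(c,e[0],116))
print("lifter predicted in side",proj(s,(504.7,15.8,8)))
E
```

```text
V bottoms [670.3115591   61.29164847 143.7       ] [664.99618559 -26.18579213 143.7       ]
apex side z162 [573.01682521 275.73878707 162.        ]
tri (array([565.90739505, 280.51330001, 158.50838816]), np.float64(16.64882757235933))
legs side z116 [533.87546624 262.6098838  116.        ] [600.61546266 265.33489064 116.        ]
lidc side [569.99567182 269.0901887  116.        ]
lifter predicted in side [317.57951986 277.83735224]
```

Request:
move_arm(plan=[[[0, 0, 40], [0, 0, 0], 1], [[0, 0, 40], [0, 0, 0], 1], [[30, -50, 0], [0, 0, 0], 1], [[30, -50, 0], [0, 0, 0], 1], [[30, -50, 0], [0, 0, 0], 1], [[30, -50, 0], [0, 0, 0], 1], [[30, -50, 0], [0, 0, 0], 1], [[30, -50, 0], [0, 0, 0], 1]])

```text
clock: 1.1
eef_pos: [326.8, 331.5, 311.2]
tool_rot: [-3.141, 0.0, 2.915]
force: [0.9, 0.1, 0.4]
width: 85.2
gripper_force: 0.0
```

Request:
move_arm(plan=[[[20, -32, 0], [0, 0, -9.4], 1], [[20, -32, 0], [0, 0, -9.4], 1], [[20, -32, 0], [0, 0, -9.4], 1], [[20, -32, 0], [0, 0, -9.4], 1], [[20, -32, 0], [0, 0, -9.4], 1], [[20, -32, -10], [0, 0, -9.4], 1], [[20, -32, -20], [0, 0, -9.4], 1], [[20, -32, -20], [0, 0, -9.3], 1], [[21, -35, -11], [0, 0, -9.2], 1], [[0, 0, 0], [0, 0, 0], 1]])

```text
clock: 2.35
eef_pos: [507.6, 38.9, 249.3]
tool_rot: [-3.141, 0.003, 1.437]
force: [-0.9, 0.2, 0.4]
width: 86.1
gripper_force: 0.0
```

```bash
python3 - <<'E'
from h import *
s=status.read_state(); c=cam("wrist",s); im=cams.get_image("wrist"); cv2.imwrite("pics/w1.png",im); np.save("w1.npy",c[1])
print(s["eef_pos"],s["tool_rot"],proj(c,(504.7,15.8,8)),proj(c,(665,17.5,155)))
E
```

```text
[507.56150393  38.93095984 249.34818693] [-3.14084657e+00  2.91385456e-03  1.43738156e+00] [318.31385601 225.45377462] [595.93421316 246.21721562]
```

View pics/w1.png

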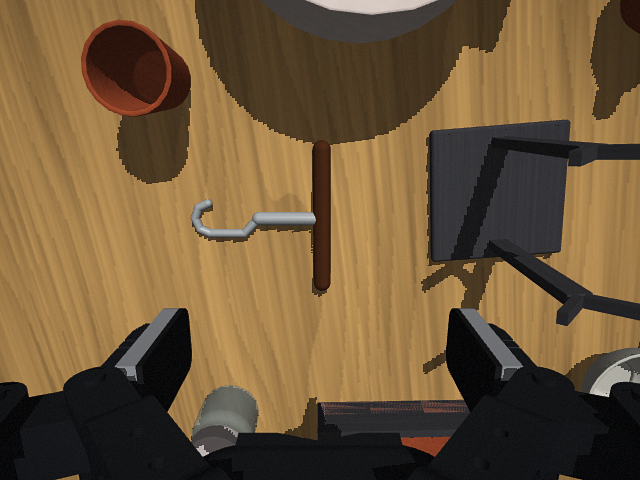

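The wrist view shows the crossbar from (321,140) to (322,291), and the shank going left at row 218. The base-plate corners are (431,130), (570,120), (560,252) and (432,263).

```bash
python3 - <<'E'
from h import *
c=(cams.camera_params("wrist")["K"],np.load("w1.npy"))
a,b=onz(c,(321,140),8),onz(c,(322,291),8); print(a,b,np.linalg.norm(a-b),(a+b)/2,np.degrees(np.arctan2(*(a-b)[:2])))
print("shank",onz(c,(290,218),8))
q=[onz(c,p,10) for p in((431,130),(570,120),(560,252),(432,263))]; print(np.round(q,1),np.mean(q,0))
E
```

```text
[517.13784769  90.98154086   8.        ] [499.63423094 -48.44139685   8.        ] 140.5173731601328 [508.38603931  21.27007201   8.        ] 7.155664612290091
shank [480.06892152  26.14006906   8.        ]
[[611.7  86.8  10. ]
 [729.7  79.3  10. ]
 [723.3 -38.5  10. ]
 [605.1 -33.5  10. ]] [667.44974083  23.53267799  10.        ]
```

Request:
move_arm(plan=[[[4, 7, -50], [0, 0, 0.5], 1], [[0, 0, -50], [0, 0, 0], 1], [[0, 0, -50], [0, 0, 0], 1], [[0, 0, -50], [0, 0, 0], 1], [[0, 0, -30], [0, 0, 0], 0.6], [[0, 0, -15], [0, 0, 0], 0.5], [[0, 0, 0], [0, 0, 0], 0.2], [[0, 0, 0], [0, 0, 0], 0], [[0, 0, 0], [0, 0, 0], 0], [[0, 0, 0], [0, 0, 0], 0]])

```text
clock: 3.65
eef_pos: [511.9, 49.8, 6.6]
tool_rot: [3.14, -0.001, 1.452]
force: [-0.7, 0.7, 7.2]
width: 13.4
gripper_force: 59.1
```

Request:
move_arm(plan=[[[0, 0, 0], [0, 0, 0], 0.4], [[0, 0, 0], [0, 0, 0], 0.4], [[0, 0, 0], [0, 0, 0], 0.4]])

```text
clock: 4.03
eef_pos: [511.2, 49.3, 5.3]
tool_rot: [3.142, 0.0, 1.452]
force: [-0.2, -0.5, -0.5]
width: 34.1
gripper_force: 0.0
```

Request:
move_arm(plan=[[[0, -4, -3], [0, 0, 0], 0.4], [[0, 0, -3], [0, 0, 0], 0.4], [[0, 0, 0], [0, 0, 0], 0.2], [[0, 0, 0], [0, 0, 0], 0], [[0, 0, 0], [0, 0, 0], 0], [[0, 0, 0], [0, 0, 0], 0]])

```text
clock: 4.78
eef_pos: [511.8, 45.0, 0.5]
tool_rot: [3.14, -0.001, 1.451]
force: [-1.5, 0.3, 15.3]
width: 13.6
gripper_force: 61.0
```

Request:
move_arm(plan=[[[0, 0, 5], [0, 0, 0], 0], [[0, 0, 10], [0, 0, 0], 0], [[0, 0, 10], [0, 0, 0], 0], [[0, 0, 20], [0, 0, 0], 0], [[0, 0, 30], [0, 0, 0], 0], [[0, 0, 30], [0, 0, 0], 0], [[0, 0, 30], [0, 0, 0], 0], [[0, 0, 30], [0, 0, 0], 0], [[0, 0, 30], [0, 0, 0], 0], [[0, 0, 0], [0, 0, 0], 0]])

```text
clock: 6.02
eef_pos: [512.4, 45.5, 196.5]
tool_rot: [3.137, -0.001, 1.452]
force: [0.9, 1.0, -2.4]
width: 13.3
gripper_force: 58.7
```

```bash
python3 - <<'E'
from h import *
s=status.read_state(); c=cam("wrist",s); im=cams.get_image("wrist"); cv2.imwrite("pics/w2.png",im); np.save("w2.npy",c[1])
print(s["eef_pos"],s["tool_rot"],s["width"],s["force"],proj(c,s["eef_pos"]))
t=cams.get_image("side"); p=proj(cam("side"),s["eef_pos"]).astype(int); print(p)
k=cv2.resize(t[p[1]-60:p[1]+60,p[0]-80:p[0]+80],(640,480),interpolation=cv2.INTER_CUBIC)
cv2.imwrite("pics/both2.png",cv2.resize(np.hstack([cv2.resize(im,(640,480)),k]),(800,300)))
E
```

```text
[512.42033746  45.47601463 196.5201935 ] [ 3.13708574e+00 -1.41478669e-03  1.45237655e+00] 13.322777497559871 [ 0.9324149   0.954861   -2.44972465] [317.40980078 318.63490142]
[316 207]
```

View pics/both2.png

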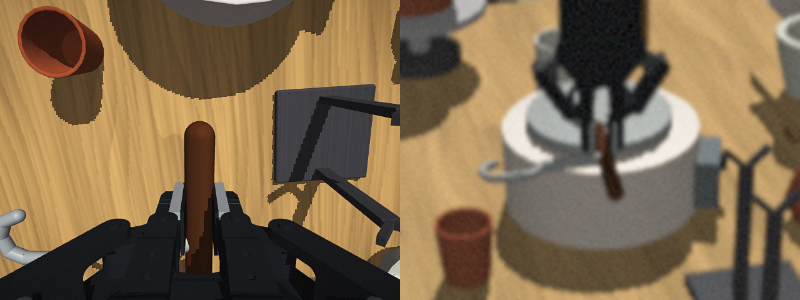

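The lifter is held with its hook still horizontal (2.4 N of weight). Next I carry it over the V's.

Request:
move_arm(plan=[[[20, 0, 5], [0, 0, 1], 0], [[40, 0, 0], [0, 0, 1], 0], [[40, -1, 0], [0, 0, 1], 0], [[40, -1, 0], [0, 0, 0.9], 0], [[16, 0, 0], [0, 0, 0], 0], [[0, 0, 0], [0, 0, 0], 0], [[0, 0, 0], [0, 0, 0], 0]])

```text
clock: 7.0
eef_pos: [665.4, 43.3, 198.0]
tool_rot: [-3.138, 0.0, 1.52]
force: [-0.3, -0.9, -2.6]
width: 13.5
gripper_force: 58.9
```

```bash
python3 - <<'E'
from h import *
s=status.read_state(); print(s["eef_pos"],s["tool_rot"],s["force"])
c=cam("wrist",s); im=cams.get_image("wrist"); t=cams.get_image("side"); p=proj(cam("side"),(665,20,155)).astype(int); print(p)
k=cv2.resize(t[p[1]-60:p[1]+60,p[0]-80:p[0]+80],(640,480),interpolation=cv2.INTER_CUBIC)
cv2.imwrite("pics/both3.png",cv2.resize(np.hstack([im,k]),(800,300)))
E
```

```text
[665.43582561  43.34025561 198.01033904] [-3.13823252e+00  7.57825241e-05  1.51986972e+00] [-0.31395641 -0.91833037 -2.57264533]
[378 218]
```

View pics/both3.png

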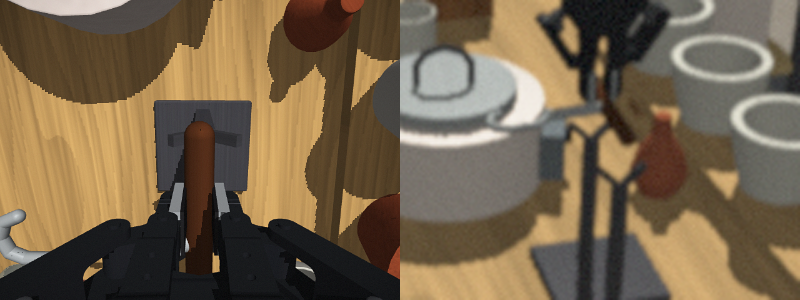

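The bar lies over the V (V tips at (170,138) and (238,138), bar centre at 200), so it needs about 3 mm more in +x. Then I lower it.

Request:
move_arm(plan=[[[3, 0, -15], [0, 0, 0], 0], [[0, 0, -15], [0, 0, 0], 0], [[0, 0, -8], [0, 0, 0], 0], [[0, 0, -5], [0, 0, 0], 0], [[0, 0, -3], [0, 0, 0], 0], [[0, 0, 0], [0, 0, 0], 0]])

```text
clock: 7.85
eef_pos: [670.2, 43.4, 153.3]
tool_rot: [3.141, -0.0, 1.52]
force: [0.5, 0.2, -2.2]
width: 13.5
gripper_force: 58.9
```

Request:
move_arm(plan=[[[-1, 0, -2], [0, 0, 0], 0], [[0, 0, -2], [0, 0, 0], 0], [[0, 0, 0], [0, 0, 0], 0]])

```text
clock: 8.22
eef_pos: [669.0, 43.4, 149.2]
tool_rot: [-3.141, -0.0, 1.52]
force: [0.4, 0.8, -2.9]
width: 13.6
gripper_force: 58.9
```

Request:
move_arm(plan=[[[0, 0, -1], [0, 0, 0], 0], [[0, 0, -1], [0, 0, 0], 0], [[0, 0, 0], [0, 0, 0], 0]])

```text
clock: 8.6
eef_pos: [669.2, 43.4, 147.6]
tool_rot: [3.141, -0.0, 1.52]
force: [-0.3, -0.8, 0.0]
width: 13.6
gripper_force: 59.1
```

Contact made and the weight is off the gripper, so I release.

Request:
move_arm(plan=[[[0, 0, 0], [0, 0, 0], 0.25], [[0, 0, 0], [0, 0, 0], 0.45], [[0, 0, 0], [0, 0, 0], 0.6], [[0, 0, 0], [0, 0, 0], 0.6], [[0, 0, 0], [0, 0, 0], 0.6], [[0, 0, 0], [0, 0, 0], 0.6]])

```text
clock: 9.35
eef_pos: [669.1, 43.4, 147.3]
tool_rot: [-3.142, -0.0, 1.52]
force: [0.8, 0.3, 0.1]
width: 51.1
gripper_force: 0.0
```

Request:
move_arm(plan=[[[0, 0, 30], [0, 0, 0], 0.6], [[0, 0, 50], [0, 0, 0], 0.6], [[0, 0, 40], [0, 0, 0], 0.6], [[0, 0, 0], [0, 0, 0], 0.6], [[0, 0, 0], [0, 0, 0], 0.6], [[0, 0, 0], [0, 0, 0], 0.6], [[0, 0, 0], [0, 0, 0], 0.6]])

```text
clock: 10.22
eef_pos: [668.6, 43.4, 266.1]
tool_rot: [-3.139, 0.0, 1.52]
force: [0.5, 0.4, -0.1]
width: 50.9
gripper_force: 0.0
```

```bash
python3 - <<'E'
from h import *
s=status.read_state(); print(s["eef_pos"],s["tool_rot"],s["force"])
c=cam("wrist",s); np.save("w4.npy",c[1]); im=cams.get_image("wrist"); cv2.imwrite("pics/w4.png",im); t=cams.get_image("side"); cv2.imwrite("pics/s4.png",t)
k=t[155:275,270:430]; k=cv2.resize(k,(640,480),interpolation=cv2.INTER_CUBIC)
cv2.imwrite("pics/both4.png",cv2.resize(np.hstack([im,k]),(800,300)))
E
```

```text
[668.58669037  43.41424253 266.06924973] [-3.13949877e+00  2.94571950e-04  1.52014954e+00] [ 0.50551648  0.44132285 -0.11843788]
```

View pics/both4.png

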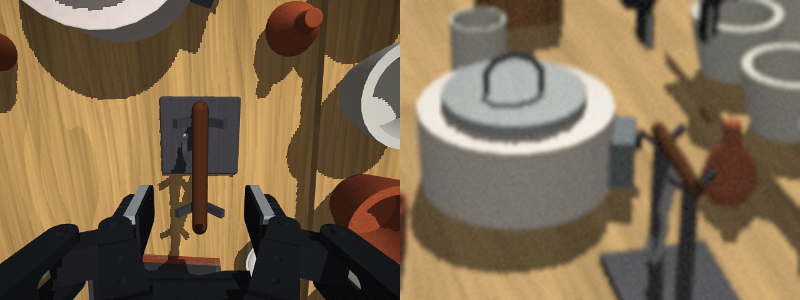

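The lifter hangs hook down in the V's (bar at wrist crop (200,100)-(200,234)), and the fingers are clear. Next I look at the loop from close by, from two positions.

Request:
move_arm(plan=[[[-15, 40, 34], [0, 0, 0], 1], [[-20, 40, 0], [0, 0, 0], 1], [[-20, 40, 0], [0, 0, 0], 1], [[-20, 40, 0], [0, 0, 0], 1], [[-20, 37, 0], [0, 0, 0], 1], [[0, 0, 0], [0, 0, 0], 1], [[0, 0, 0], [0, 0, 0], 1]])

```text
clock: 11.2
eef_pos: [574.4, 239.7, 301.3]
tool_rot: [3.141, 0.001, 1.52]
force: [-0.2, -0.9, 0.4]
width: 85.7
gripper_force: 0.0
```

```bash
cat > snap.py <<'E'
import sys
from h import *
s=status.read_state(); c=cam("wrist",s); np.save(sys.argv[1]+".npy",c[1]); cv2.imwrite(f"pics/{sys.argv[1]}.png",cams.get_image("wrist")); print(s["eef_pos"],s["tool_rot"],proj(c,(573,280,162)))
E
python3 snap.py a1; python3 - <<'E'
from h import *
c=(cams.camera_params("wrist")["K"],np.load("w4.npy"))
a,b=onz(c,(320.5,161),155),onz(c,(320,373),155); print(a,b,np.linalg.norm(a-b),(a+b)/2)
E
```

```text
[574.39405449 239.67372985 301.28359119] [3.14115341e+00 9.44676881e-04 1.51999644e+00] [312.25290066 166.97647508]
[672.38325644  89.77517837 155.        ] [665.19205841 -49.37328858 155.        ] 139.3341637409368 [668.78765742  20.20094489 155.        ]
```

Request:
move_arm(plan=[[[0, 35, 0], [0, 0, 0], 1], [[0, 35, 0], [0, 0, 0], 1], [[0, 0, 0], [0, 0, 0], 1], [[0, 0, 0], [0, 0, 0], 1]])

```text
clock: 11.75
eef_pos: [575.0, 308.2, 301.2]
tool_rot: [3.141, 0.002, 1.518]
force: [0.5, -1.4, -0.6]
width: 85.2
gripper_force: 0.0
```

```bash
python3 snap.py a2; python3 - <<'E'
import cv2,numpy as np
a,b=cv2.imread("pics/a1.png"),cv2.imread("pics/a2.png")
def f(i):
    g=i[0:480,120:520]; return g
cv2.imwrite("pics/m.png",np.hstack([f(a),f(b)]))
E
```

```text
[574.96972502 308.16343555 301.21532229] [3.14112057e+00 1.61942547e-03 1.51775784e+00] [316.91871548 267.11524821]
```

View pics/m.png

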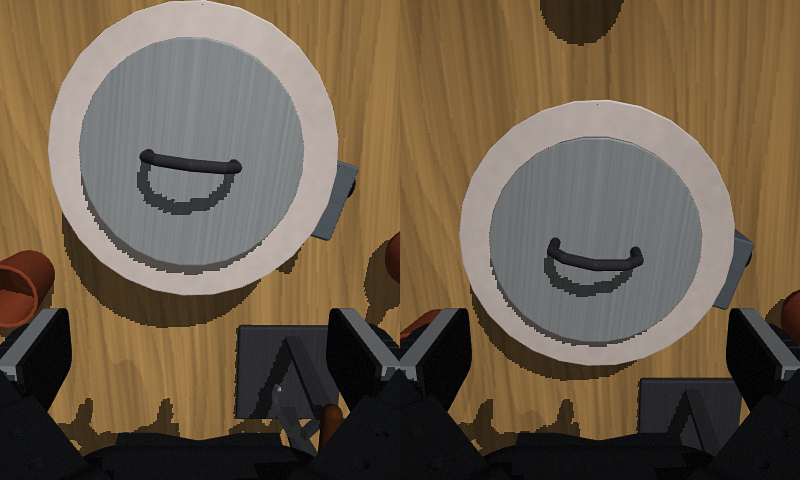

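Both views show the loop wire. In a1 it runs from (267,157) to (356,168) with its middle at (312,163); in a2 the middle is at (317,265) and the leg feet at (274,243) and (356,253).

```bash
python3 - <<'E'
from h import *
K=cams.camera_params("wrist")["K"]; A=(K,np.load("a1.npy"));B=(K,np.load("a2.npy"))
print("apex",tri(A,(312,163.5),B,(317,265)))
P=onz(A,(312,163.5),162);print(P,onz(B,(317,265),162))
l=onz(B,(274,243),125);r=onz(B,(356,253),125);print("legs",l,r,np.linalg.norm(l-r),np.degrees(np.arctan2(*(r-l)[1::-1])))
l=onz(A,(267,157),140);r=onz(A,(356,168),140);print("wire",l,r,np.linalg.norm(l-r),np.degrees(np.arctan2(*(r-l)[1::-1])))
for n,c in(("a1",A),("a2",B)):
    im=cv2.imread(f"pics/{n}.png"); 
    H=cv2.cvtColor(im,cv2.COLOR_BGR2HSV); m=(H[...,0]>85)&(H[...,0]<125)&(H[...,1]>20)&(H[...,2]>70)
    z=np.zeros_like(m); z[20:350,190:430]=m[20:350,190:430]
    k=max(comps(z),key=lambda t:t[0]); e=cv2.fitEllipse(cv2.convexHull(np.argwhere(k[3])[:,::-1].astype(np.float32))); print(e,onz(c,e[0],116))
    z=(H[...,0]<18)&(H[...,1]<60)&(H[...,2]>130); k=max(comps(z),key=lambda t:t[0]); e=cv2.fitEllipse(cv2.convexHull(np.argwhere(k[3])[:,::-1].astype(np.float32))); print("kiln",e,onz(c,e[0],100))
E
```

```text
apex (array([573.102335  , 282.48040392, 164.81542906]), np.float64(0.18604331852394665))
[572.95803332 282.22710818 162.        ] [573.13859944 281.53145066 162.        ]
legs [540.37683923 288.60135871 125.        ] [603.02648746 277.21881031 125.        ] 63.67527645407856 -10.297501387110513
wire [541.64283447 286.27242315 140.        ] [603.06715972 275.58463415 140.        ] 62.3472258095817 -9.870603376505919Traceback (most recent call last):
  File "<stdin>", line 11, in <module>
ValueError: max() iterable argument is empty
```

Apex at (573,282,162), with both views agreeing and the legs 63 mm apart as given; the lid's yaw is about -10°. Now I retake the lifter at its middle.

Request:
move_arm(plan=[[[15, -48, 0], [0, 0, 0], 0.6], [[15, -48, 0], [0, 0, 0], 0.6], [[16, -48, 0], [0, 0, 0], 0.6], [[16, -48, 0], [0, 0, 0], 0.6], [[16, -48, 0], [0, 0, 0], 0.6], [[15, -48, 0], [0, 0, 0], 0.6], [[0, 0, -30], [0, 0, 0], 0.6], [[0, 0, -30], [0, 0, 0], 0.6], [[0, 0, 0], [0, 0, 0], 0.6]])

```text
clock: 12.92
eef_pos: [665.2, 20.7, 239.3]
tool_rot: [-3.137, 0.001, 1.518]
force: [-0.4, 0.6, 0.7]
width: 51.2
gripper_force: 0.0
```

Request:
move_arm(plan=[[[2, 0, -30], [0, 0, 0], 0.6], [[0, 0, -30], [0, 0, 0], 0.6], [[0, 0, -20], [0, 0, 0], 0.6], [[0, 0, -10], [0, 0, 0], 0.6], [[0, 0, -6], [0, 0, 0], 0.6], [[0, 0, 0], [0, 0, 0], 0.6]])

```text
clock: 13.68
eef_pos: [669.5, 22.2, 146.0]
tool_rot: [3.141, -0.0, 1.52]
force: [0.4, 0.5, -0.2]
width: 51.1
gripper_force: 0.0
```

Request:
move_arm(plan=[[[-1, -2, -5], [0, 0, 0], 0.6], [[0, 0, 0], [0, 0, 0], 0.4], [[0, 0, 0], [0, 0, 0], 0.25], [[0, 0, 0], [0, 0, 0], 0], [[0, 0, 0], [0, 0, 0], 0], [[0, 0, 0], [0, 0, 0], 0], [[0, 0, 0], [0, 0, 0], 0]])

```text
clock: 14.55
eef_pos: [668.0, 20.4, 140.6]
tool_rot: [-3.141, -0.0, 1.52]
force: [-3.0, 0.7, 4.9]
width: 14.1
gripper_force: 58.4
```

Request:
move_arm(plan=[[[0, 0, 10], [0, 0, 0], 0], [[0, 0, 25], [0, 0, 0], 0], [[0, 0, 35], [0, 0, 0], 0], [[0, 0, 35], [0, 0, 0], 0], [[0, 0, 35], [0, 0, 0], 0], [[0, 0, 15], [0, 0, 0], 0], [[0, 0, 0], [0, 0, 0], 0]])

```text
clock: 15.42
eef_pos: [668.5, 20.3, 295.8]
tool_rot: [3.14, -0.0, 1.52]
force: [-0.5, 0.4, -3.6]
width: 14.1
gripper_force: 58.5
```

Request:
move_arm(plan=[[[-10, 20, 0], [0, 0, -1], 0], [[-20, 40, 0], [0, 0, -1.5], 0], [[-20, 40, 0], [0, 0, -1.5], 0], [[-20, 40, 0], [0, 0, -1.5], 0], [[-18, 40, 0], [0, 0, -1.5], 0], [[-10, 25, 0], [0, 0, 0], 0], [[-5, 9, 0], [0, 0, 0], 0], [[0, 0, 0], [0, 0, 0], 0], [[0, 0, 0], [0, 0, 0], 0], [[0, 0, 0], [0, 0, 0], 0]])

```text
clock: 16.68
eef_pos: [565.8, 232.7, 295.3]
tool_rot: [3.141, 0.001, 1.396]
force: [-0.5, -0.4, -1.6]
width: 13.8
gripper_force: 58.6
```

```bash
python3 - <<'E'
from h import *
s=status.read_state(); print(s["eef_pos"],s["tool_rot"],s["force"])
im=cams.get_image("side"); cv2.imwrite("pics/s5.png",im); c=cam("side")
p=s["eef_pos"]; 
for d in(14.4,14.4-109): print(proj(c,p+[0,0,d]))
w=cams.get_image("wrist"); cv2.imwrite("pics/w5.png",w)
E
```

```text
[565.75403121 232.70085817 295.34777458] [3.14115403e+00 5.43119039e-04 1.39559532e+00] [-0.54784463 -0.42936064 -1.61341544]
[316.79533211 132.98064486]
[317.24911921 171.00453901]
```

Request:
move_arm(plan=[[[-1, 2, -20], [0, 0, 0], 0], [[0, 0, -20], [0, 0, 0], 0], [[0, 0, -15], [0, 0, 0], 0], [[0, 0, -7], [0, 0, 0], 0], [[0, 0, 0], [0, 0, 0], 0], [[0, 0, 0], [0, 0, 0], 0]])

```text
clock: 17.52
eef_pos: [564.7, 236.4, 234.0]
tool_rot: [3.14, -0.001, 1.398]
force: [-0.2, 0.8, -1.6]
width: 13.9
gripper_force: 58.7
```

```bash
python3 - <<'E'
from h import *
s=status.read_state(); print(s["eef_pos"],s["tool_rot"],s["force"])
im=cams.get_image("side"); cv2.imwrite("pics/s6.png",im); c=cam("side")
b=cv2.imread("pics/s4.png"); d=cv2.absdiff(im,b).max(2)
p=s["eef_pos"]; y=np.array([np.sin(.175),np.cos(.175),0])
for n,lx,ly in(("ref",-109,0),("tip top",-100,14),("bottom",-121,0),("crank",-75,-14)): print(n,proj(c,p+[0,0,14.4+lx]+ly*y))
print("apex",proj(c,(573,282,162)))
z=d>28; q=np.zeros_like(z); q[150:215,290:345]=z[150:215,290:345]
print(q.sum())
for r in range(160,212,1): 
    x=np.where(q[r])[0]; print(r,''.join('#' if v else '.' for v in q[r,290:345]))
E
```

```text
[564.69606105 236.42388305 234.03643785] [ 3.14037448e+00 -7.25532242e-04  1.39800098e+00] [-0.18626706  0.76092346 -1.64272082]
ref [316.76764271 190.51454377]
tip top [316.26698919 185.35956182]
bottom [316.81629131 194.32926616]
crank [317.10252524 181.78541943]
apex [315.24714363 175.94622351]
237
160 ...........................###.........................
161 .........................#####.........................
162 ........................#..###.........................
163 ........................##.####........................
164 ........................##..###........................
165 .......................###.#####.......................
166 .......................###.####........................
167 ........................##.............................
168 ........................##.............................
169 ........................###............................
170 .......................###.............................
171 .......................###.............................
172 .......................###.............................
173 .............
[... 1622 characters left out ...]
....###.................................
201 ...................###.................................
202 ...................###.................................
203 ...................###.................................
204 ...................####................................
205 ....................###................................
206 .......................................................
207 .......................................................
208 .......................................................
209 .......................................................
210 .......................................................
211 ...................###.................................
```

The hook leans about 13 mm to -x (bottom at column 311, expected 317). I straighten it by tilting the tool about 7° about the crossbar.

Request:
move_arm(plan=[[[0.5, 0, 0], [-0.4, -2.3, 0], 0], [[0.5, 0, 0], [-0.4, -2.3, 0], 0], [[0.5, 0, -1], [-0.4, -2.2, 0], 0], [[0, 0, 0], [0, 0, 0], 0], [[0, 0, 0], [0, 0, 0], 0]])

```text
clock: 18.2
eef_pos: [566.0, 236.4, 232.8]
tool_rot: [3.021, -0.0, 1.398]
force: [-0.6, -0.4, -1.8]
width: 13.9
gripper_force: 58.7
```

```bash
cat > hk.py <<'E'
from h import *
s=status.read_state(); print(s["eef_pos"],s["tool_rot"],s["force"])
im=cams.get_image("side"); b=cv2.imread("pics/s4.png"); q=cv2.absdiff(im,b).max(2)>28
for r in range(160,199,2): print(r,''.join('#' if v else '.' for v in q[r,290:345]))
E
python3 hk.py
```

```text
[566.02537077 236.43881709 232.79565912] [ 3.02080794e+00 -2.83123470e-04  1.39808329e+00] [-0.56457157 -0.36449458 -1.77968749]
160 .......................#.#####.........................
162 ..........................#####........................
164 .........................###.##........................
166 .........................#.####........................
168 .........................##............................
170 .........................##............................
172 .........................##............................
174 .........................##............................
176 ..........................#............................
178 .........................###...........................
180 .........................###...........................
182 .........................###...........................
184 .........................###...........................
186 ........................####...........................
188 ........................####...........................
190 ........................####...........................
192 ........................####...........................
194 ........................####...........................
196 .........................#.............................
198 .........................#.............................
```

Request:
move_arm(plan=[[[2, 6, 0], [0, 0, 0], 0], [[2, 8, 0], [0, 0, 0], 0], [[1, 8, 0], [0, 0, 0], 0], [[0, 0, 0], [0, 0, 0], 0]])

```text
clock: 18.75
eef_pos: [570.5, 259.7, 232.0]
tool_rot: [3.021, 0.0, 1.4]
force: [-0.4, 0.2, -2.3]
width: 13.8
gripper_force: 58.7
```

Request:
move_arm(plan=[[[1.5, 8, 0], [0, 0, 0], 0], [[1.5, 8, 0], [0, 0, 0], 0], [[1, 7, 0], [0, 0, 0], 0], [[0, 0, 0], [0, 0, 0], 0], [[0, 0, 0], [0, 0, 0], 0]])

```text
clock: 19.38
eef_pos: [574.6, 281.1, 232.3]
tool_rot: [3.021, 0.001, 1.398]
force: [-0.3, 0.3, -1.7]
width: 13.8
gripper_force: 58.7
```

Request:
move_arm(plan=[[[0, 0, 8], [0, 0, 0], 0], [[0, 0, 8], [0, 0, 0], 0], [[0, 0, 4], [0, 0, 0], 0], [[0, 0, 3], [0, 0, 0], 0], [[0, 0, 3], [0, 0, 0], 0], [[0, 0, 2], [0, 0, 0], 0], [[0, 0, 0], [0, 0, 0], 0], [[0, 0, 0], [0, 0, 0], 0]])

```text
clock: 20.38
eef_pos: [574.4, 281.3, 260.0]
tool_rot: [3.022, 0.001, 1.398]
force: [1.4, -0.2, -5.2]
width: 13.9
gripper_force: 58.4
```

Request:
move_arm(plan=[[[0, 0, 3], [0, 0, 0], 0], [[0, 0, 3], [0, 0, 0], 0], [[0, 0, 4], [0, 0, 0], 0], [[0, 0, 5], [0, 0, 0], 0], [[0, 0, 8], [0, 0, 0], 0], [[0, 0, 8], [0, 0, 0], 0], [[0, 0, 8], [0, 0, 0], 0], [[0, 0, 0], [0, 0, 0], 0], [[0, 0, 0], [0, 0, 0], 0], [[0, 0, 0], [0, 0, 0], 0]])

```text
clock: 21.62
eef_pos: [574.3, 281.3, 298.9]
tool_rot: [3.022, 0.001, 1.398]
force: [0.3, -0.0, -6.0]
width: 13.7
gripper_force: 58.4
```

```bash
python3 - <<'E'
from h import *
s=status.read_state(); print(s["eef_pos"],s["tool_rot"],s["force"],s["width"])
im=cams.get_image("side"); t=cams.get_image("top"); w=cams.get_image("wrist")
cv2.imwrite("pics/s7.png",im); cv2.imwrite("pics/w7.png",w)
k=cv2.resize(im[110:260,230:430],(800,600),interpolation=cv2.INTER_CUBIC); cv2.imwrite("pics/v7.png",k)
E
```

```text
[574.34919786 281.33894204 298.89159577] [3.02176021e+00 6.81162379e-04 1.39810982e+00] [ 0.26259621 -0.01127219 -6.03568826] 13.734977647938193
```

View pics/v7.png

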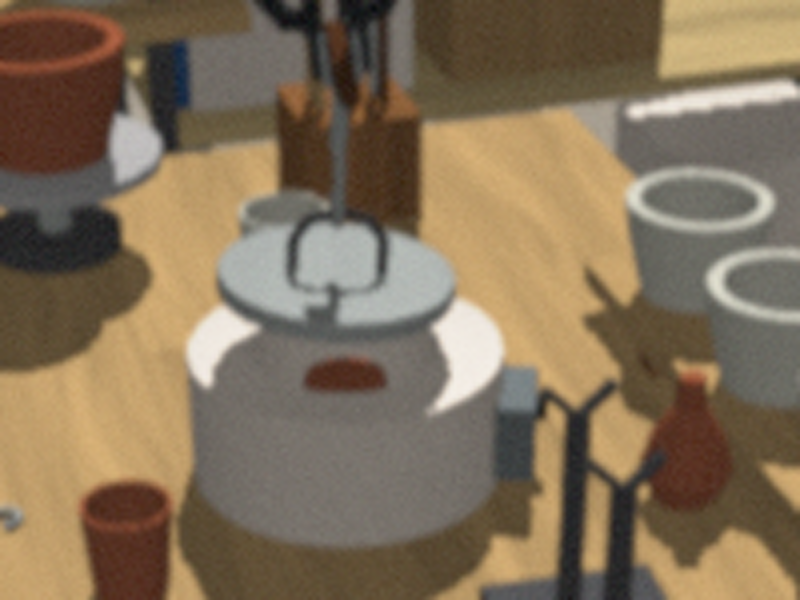

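The lid hangs on the hook, nearly level (lid at crop (218..455, 225..335)), and its load is about 3.8 N. Now the tray's position by masks from the top, side and wrist views, matching each edge to its proper height.

```bash
cat > tray.py <<'E'
from h import *
def mask(im):
    H=cv2.cvtColor(im,cv2.COLOR_BGR2HSV); return ((H[...,0]<12)|(H[...,0]>172))&(H[...,1]>120)&(H[...,2]>50)
for n,f,box in(("top","pics/top0.png",(385,180,485,280)),("side","pics/side0.png",(325,305,470,410))):
    c=cam(n); m=mask(cv2.imread(f)); z=np.zeros_like(m); x0,y0,x1,y1=box; z[y0:y1,x0:x1]=m[y0:y1,x0:x1]
    k=max(comps(z),key=lambda t:t[0]); h=cv2.convexHull(np.argwhere(k[3])[:,::-1].astype(np.float32))
    q=cv2.approxPolyN(h,4)[0] if hasattr(cv2,"approxPolyN") else cv2.boxPoints(cv2.minAreaRect(h))
    o=c[1][:3,3]; P20=np.array([onz(c,p,20) for p in q]); ctr=P20.mean(0)
    print(n,np.round(q,1).tolist())
    mids=[]
    for i in range(4):
        a,b=q[i],q[(i+1)%4]; w=onz(c,(a+b)/2,20); nrm=w-ctr; near=np.dot(nrm[:2],(o-ctr)[:2])>0
        w=onz(c,(a+b)/2,45) if near else w; e=onz(c,b,20)-onz(c,a,20)
        mids.append(w); print("  edge mid",np.round(w,1),"near" if near else "far","dir",round(np.degrees(np.arctan2(e[1],e[0])),1))
    print("  spans",np.linalg.norm((mids[0]-mids[2])[:2]),np.linalg.norm((mids[1]-mids[3])[:2]))
    print("  centre",(mids[0]+mids[2])/2,(mids[1]+mids[3])/2)
for n in("w1","w4"):
    im=cv2.imread(f"pics/{n}.png"); c=(cams.camera_params("wrist")["K"],np.load(n+".npy"))
    g=im[380:470].max(2); m=mask(im)
    print(n,[(x,[r for r in range(385,460) if m[r,x]][:1]) for x in range(150,460,30)])
    print([(x,''.join('d' if im[r,x].max()<70 else 'R' if m[r,x] else '.' for r in range(380,460,2))) for x in range(150,460,20)])
E
python3 tray.py
```

```text
top [[467.20001220703125, 265.5], [397.29998779296875, 258.5], [402.6000061035156, 192.39999389648438], [470.70001220703125, 199.0]]
  edge mid [ 470.  -285.6   45. ] near dir 83.6
  edge mid [ 574.9 -200.    45. ] near dir -6.7
  edge mid [ 667.8 -312.7   20. ] far dir -96.3
  edge mid [ 559. -399.   20.] far dir 173.6
  spans 199.64636435635475 199.59485793174625
  centre [ 568.87249557 -299.10853836   32.5       ] [ 566.94118923 -299.52876554   32.5       ]
side [[353.0, 389.8999938964844], [335.5, 327.3999938964844], [420.6000061035156, 317.70001220703125], [449.5, 377.20001220703125]]
  edge mid [ 472.1 -303.9   45. ] near dir 83.8
  edge mid [ 586.5 -197.    20. ] far dir -6.6
  edge mid [ 673.8 -302.9   20. ] far dir -96.5
  edge mid [ 555.9 -394.4   45. ] near dir 173.5
  spans 201.7063449271038 199.75918942129428
  centre [ 572.98579771 -303.39652714   32.5       ] [ 571.20880095 -295.72280479   32.5       ]
w1 [(150, []), (180, []), (210, []), (240, []), (270, []), (300, []), (330, []), (360, []), (390, []), (420, [437]), (450, [411])]
[(150, 'dddddddddddddddddddddddddddddd
[... 1032 characters left out ...]
dddddddddddddddddddddddddddddddddd'), (210, 'dddddddddddddddddddddddddddddddddddddddd'), (230, 'ddddddddddddd.RRRRRRdddddddddddddddddddd'), (250, '..............RRRRRRdddddddddddddddddddd'), (270, '...............ddddddddddddddddddddddddd'), (290, '...............RRRdddddddddddddddddddddd'), (310, '................RRRR..dddddddddddddddddd'), (330, '................RRRRR..ddddddddddddddddd'), (350, '.................R.R...d.d.ddddddddddddd'), (370, '...........................ddddddddddddd'), (390, '.......dd...d..dd.ddd.d...dddddddddddddd'), (410, 'dddddddddddddddddddddddddddddddddddddddd'), (430, 'dddddddddddddddddddddddddddddddddddddddd'), (450, 'dddddddddddddddddddddddddddddddddddddddd')]
```

```bash
python3 - <<'E'
from h import *
c=(cams.camera_params("wrist")["K"],np.load("w1.npy"))
im=cv2.imread("pics/w1.png"); g=cv2.GaussianBlur(cv2.cvtColor(im,6).astype(float),(3,3),0)
for x in(340,370,400,430,445):
    col=g[385:425,x]; print(x,385+np.argmin(np.diff(col)),np.round(onz(c,(x,385.5+np.argmin(np.diff(col))),0),1))
# predicted outer +y edge at bench for centre (571,-298), yaw -6.5
t=np.radians(-6.5); R2=np.array([[np.cos(t),-np.sin(t)],[np.sin(t),np.cos(t)]])
for u in(-108,-50,0): p=np.array([571,-298])+R2@[u,108]; print(p,proj(c,(*p,0)))
print(g[395:420,318].round(),g[410,300:340].round())
E
```

```text
340 401 [ 501.7 -178.     0. ]
370 401 [ 533.1 -182.2    0. ]
400 400 [ 564.5 -185.2    0. ]
430 399 [ 595.9 -188.2    0. ]
445 399 [ 611.5 -190.3    0. ]
[ 475.92018667 -178.4682925 ] [315.76761816 404.67913362]
[ 533.5473543 -185.0340789] [370.72062888 403.74194587]
[ 583.22594709 -190.69423959] [418.15469336 402.93298885]
[145. 145. 145. 144. 143. 143. 130.  86.  40.  24.  24.  25.  26.  25.
  25.  25.  25.  26.  26.  26.  25.  24.  25.  25.  25.] [127. 129. 131. 133. 112.  70.  51.  52.  52.  54.  57.  58.  58.  59.
  61.  63.  59.  45.  25.  18.  20.  22.  34.  58.  70.  65.  62.  61.
  56.  56.  54.  53.  52.  49.  48.  49.  49.  48.  49.  50.]
```

Tray centre is about (572,-295) after matching to the wrist view; the spans come out at 199.6-201.7 mm for the given 200. I carry the lid, easing in and keeping clear of the stand.

Request:
move_arm(plan=[[[0, 0, 6], [0, 0, 0], 0], [[0, 0, 12], [0, 0, 0], 0], [[-2, 0, 12], [0, 0, 0], 0], [[-4, -4, 8], [0, 0, 0], 0], [[-6, -8, 4], [0, 0, 0], 0], [[-8, -12, 0], [0, 0, 0], 0], [[-8, -16, 0], [0, 0, 0], 0], [[-7, -20, 0], [0, 0, 0], 0], [[-5, -22, 0], [0, 0, 0], 0], [[0, -24, 0], [0, 0, 0], 0]])

```text
clock: 23.02
eef_pos: [533.7, 173.7, 341.2]
tool_rot: [3.022, 0.0, 1.398]
force: [0.4, -0.5, -5.7]
width: 13.9
gripper_force: 58.6
```

Request:
move_arm(plan=[[[0, -24, 0], [0, 0, 0], 0], [[0, -24, 0], [0, 0, 0], 0], [[0, -24, 0], [0, 0, 0], 0], [[0, -24, 0], [0, 0, 0], 0], [[0, -24, 0], [0, 0, 0], 0], [[0, -24, 0], [0, 0, 0], 0], [[0, -24, 0], [0, 0, 0], 0], [[0, -24, 0], [0, 0, 0], 0], [[0, -24, 0], [0, 0, 0], 0], [[2, -24, 0], [0, 0, 0], 0]])

```text
clock: 24.28
eef_pos: [535.5, -66.5, 341.3]
tool_rot: [3.022, 0.0, 1.397]
force: [-0.0, 1.6, -5.6]
width: 14.0
gripper_force: 58.5
```

Request:
move_arm(plan=[[[4, -24, 0], [0, 0, 0], 0], [[6, -24, 0], [0, 0, 0], 0], [[7, -24, 0], [0, 0, 0], 0], [[7, -24, 0], [0, 0, 0], 0], [[6, -22, 0], [0, 0, 0], 0], [[4, -19, 0], [0, 0, 0], 0], [[2, -15, 0], [0, 0, 0], 0], [[0, -10, 0], [0, 0, 0], 0], [[0, -4, 0], [0, 0, 0], 0], [[0, 0, 0], [0, 0, 0], 0]])

```text
clock: 25.52
eef_pos: [572.5, -230.4, 341.3]
tool_rot: [3.021, -0.0, 1.398]
force: [0.4, 0.4, -5.9]
width: 13.9
gripper_force: 58.5
```

Request:
move_arm(plan=[[[0, -6, 0], [0, 0, 0], 0], [[0, -12, 0], [0, 0, 0], 0], [[0, -16, 0], [0, 0, 0], 0], [[0, -15, 0], [0, 0, 0], 0], [[0, -10, 0], [0, 0, 0], 0], [[0, -5, 0], [0, 0, 0], 0], [[0, 0, 0], [0, 0, 0], 0], [[0, 0, 0], [0, 0, 0], 0], [[0, 0, 0], [0, 0, 0], 0]])

```text
clock: 26.65
eef_pos: [572.9, -293.9, 341.3]
tool_rot: [3.021, -0.0, 1.399]
force: [0.7, 0.7, -4.6]
width: 13.8
gripper_force: 58.5
```

```bash
python3 - <<'E'
from h import *
s=status.read_state(); print(s["eef_pos"],s["tool_rot"],s["force"])
zt=s["eef_pos"][2]+14.4-109-46  # lid top
for n in("top","side"):
    im=cams.get_image(n); cv2.imwrite(f"pics/{n}8.png",im); b=cv2.imread(f"pics/{n}0.png"); c=cam(n)
    H=cv2.cvtColor(im,cv2.COLOR_BGR2HSV); m=(H[...,0]>85)&(H[...,0]<125)&(H[...,1]>18)&(H[...,2]>70)&(cv2.absdiff(im,b).max(2)>20)
    p=proj(c,(572,-295,zt)).astype(int); z=np.zeros_like(m); y0=max(p[1]-60,0); z[y0:p[1]+60,p[0]-60:p[0]+60]=m[y0:p[1]+60,p[0]-60:p[0]+60]
    z=cv2.morphologyEx(z.astype(np.uint8),cv2.MORPH_OPEN,np.ones((3,3)))
    for a,bb,cc,k in comps(z,150):
        h=cv2.convexHull(np.argwhere(k)[:,::-1].astype(np.float32)); e=cv2.fitEllipse(h); print(n,p,a,bb,np.round(e[0],1),np.round(e[1],1),round(e[2]),onz(c,e[0],zt))
E
```

```text
[ 572.8613425  -293.90291323  341.31313698] [ 3.02107979e+00 -2.49324632e-04  1.39906608e+00] [ 0.68951149  0.69464452 -4.63651112]
```

```bash
python3 - <<'E'
from h import *
zt=200.7
c=cam("side"); im=cv2.imread("pics/side8.png"); H=cv2.cvtColor(im,cv2.COLOR_BGR2HSV)
print([proj(c,(572+dx,-295+dy,zt)).round() for dx,dy in((0,0),(85,0),(-85,0),(0,85),(0,-85))])
x,y=proj(c,(572,-340,zt)).astype(int); print(H[y,x-60:x+60:6].tolist())
d=cv2.absdiff(im,cv2.imread("pics/side0.png")).max(2)>30
y0,x0=y-75,x-90
for r in range(y0,y+60,3): print(r,''.join('g' if (H[r,q,1]<60 and 60<H[r,q,2]<200 and d[r,q]) else '#' if d[r,q] else '.' for q in range(x0,x+90,2)),x0)
E
```

```text
[array([394., 286.]), array([435., 278.]), array([352., 293.]), array([378., 261.]), array([413., 314.])]
[[18, 113, 200], [18, 109, 178], [68, 10, 102], [78, 6, 205], [55, 7, 209], [65, 7, 206], [78, 6, 201], [75, 5, 200], [53, 7, 149], [68, 6, 170], [72, 6, 198], [73, 9, 197], [73, 9, 193], [65, 8, 193], [66, 7, 190], [72, 7, 178], [28, 19, 160], [23, 21, 111], [34, 18, 113], [19, 18, 113]]
225 ..........................................gg#####......................................... 313
228 .........................................#gg.####......................................... 313
231 ..........................................ggg.####........................................ 313
234 .........................................gggg.####........................................ 313
237 .........................................ggg...##......................................... 313
240 ..........................................gg.............................................. 313
243 ..........................................g............................................... 313
246 .......
[... 3050 characters left out ...]
... 313
339 .......................................................................................... 313
342 .......................................................................................... 313
345 .......................................................................................... 313
348 .......................................................................................... 313
351 .......................................................................................... 313
354 .......................................................................................... 313
357 .......................................................................................... 313
```

Request:
move_arm(plan=[[[2, -1, -6], [0, 0, 0], 0], [[2, -1, -12], [0, 0, 0], 0], [[0, 0, -16], [0, 0, 0], 0], [[0, 0, -16], [0, 0, 0], 0], [[0, 0, -16], [0, 0, 0], 0], [[0, 0, -16], [0, 0, 0], 0], [[0, 0, -14], [0, 0, 0], 0], [[0, 0, -10], [0, 0, 0], 0], [[0, 0, -6], [0, 0, 0], 0], [[0, 0, 0], [0, 0, 0], 0]])

```text
clock: 28.0
eef_pos: [576.6, -296.6, 229.1]
tool_rot: [3.021, 0.0, 1.398]
force: [-0.1, 0.2, -5.8]
width: 13.6
gripper_force: 58.6
```

```bash
cat > lidside.py <<'E'
from h import *
s=status.read_state(); print(s["eef_pos"],s["force"])
im=cams.get_image("side"); c=cam("side"); H=cv2.cvtColor(im,cv2.COLOR_BGR2HSV)
print("apex pred",proj(c,s["eef_pos"]+[0,0,14.4-109]))
x0,y0,x1,y1=320,280,470,415
for r in range(y0,y1,3): print(r,''.join('R' if (h[1]>120 and (h[0]<13 or h[0]>172) and h[2]>50) else 'k' if h[2]<55 else 'g' if h[1]<45 else '.' for h in H[r,x0:x1:2].astype(int)))
E
python3 lidside.py
```

```text
[ 576.5775045  -296.59052331  229.0589833 ] [-0.11920627  0.19372012 -5.82152162]
apex pred [394.62563319 312.43589995]
280 .....................ggggkkkggkkkk...gggkkkk...............................
283 ......................kg.............ggg.kkk...................gggggggg....
286 .....................................gg...kkk..............ggggggggggggggg.
289 .....................................gg...kkR.............ggggggggggggggggg
292 .....................................gg...................ggggggggggggggggg
295 .....................................gg...................ggggggggggggggggg
298 .....................................gg...................ggggggggggggggggg
301 ......................................g....................gggggggggggggggg
304 ...........................gggggggggggg.....................ggggggggggggggg
307 ......................gggggggggggggggggggg...................gggggggggggggg
310 ...................gggggggggggggggggggggggggggggggggg.........ggggggggggggg
313 .................gggggggggggggggggggggggggggggggggkkgg..........gggggggg...
316 ...............g
[... 1919 characters left out ...]
g.RRRR.......kkkkkkkkkkkkkkkkkkkkkkkkkkkkkkkkkkkkkkkkk......
391 .............kgggggggggggggkkkkkkkkkkkkkkkkkkkkkkkkkkkkkkkkk........k......
394 .............kkgggggkkkkkkkkkkkkkkkkkkkkkkkkkkkkkk.R.RRRRRRRR..kkkkkk......
397 ..............kkkkkkkkkkkkkkkkkkkkkkkk....RRRRRRRRR..k.k...k...............
400 ..............kkkkkkkkkkkkkkkkkkkkkkkkk......k...k.........................
403 ..............kkkkkkkkkkkkkkkkkkkkkkkk.....................................
406 ...............kkkkkkkkkkkk.k..............................................
409 ...............kk..........................................................
412 ...........................................................................
```

```bash
python3 - <<'E'
from h import *
from scipy.optimize import least_squares as L
c=cam("side")
def fit(px,z):
    P=np.array([onz(c,p,z)[:2] for p in px]); r=L(lambda q:np.hypot(*(P-q).T)-85,[572,-295]); print(z,r.x,r.fun.round(1))
fit([(371,361),(419,361),(363,355),(425,355),(355,349),(429,349),(367,358),(422,358),(359,352),(427,352)],72.4)
fit([(354,313),(350,316),(364,307),(374,304),(358,310),(425,313),(427,316),(429,319)],88.4)
E
```

```text
72.4 [ 574.39107306 -289.86684756] [ 1.9  3.  -1.6 -0.4  0.2 -1.9 -0.5  0.6 -1.4 -1.7]
88.4 [ 575.38440366 -290.86761386] [ 1.7  4.9 -1.8 -4.1  0.3  3.2  1.  -0.1]
```

Request:
move_arm(plan=[[[-1, -2, 0], [0, 0, 0], 0], [[-1, -3, -6], [0, 0, 0], 0], [[0, 0, -6], [0, 0, 0], 0], [[0, 0, -5], [0, 0, 0], 0], [[0, 0, -5], [0, 0, 0], 0], [[0, 0, -5], [0, 0, 0], 0], [[0, 0, -4], [0, 0, 0], 0], [[0, 0, 0], [0, 0, 0], 0]])

```text
clock: 29.05
eef_pos: [574.5, -301.5, 197.9]
tool_rot: [3.022, 0.0, 1.398]
force: [-0.6, -0.4, -5.3]
width: 14.2
gripper_force: 58.6
```

Request:
move_arm(plan=[[[0, 0, -3], [0, 0, 0], 0], [[0, 0, -3], [0, 0, 0], 0], [[0, 0, -2], [0, 0, 0], 0], [[0, 0, -2], [0, 0, 0], 0], [[0, 0, 0], [0, 0, 0], 0]])

```text
clock: 29.68
eef_pos: [574.5, -301.6, 188.1]
tool_rot: [3.021, 0.0, 1.398]
force: [-0.6, 0.2, -5.7]
width: 14.3
gripper_force: 58.6
```

Request:
move_arm(plan=[[[0, 0, -2], [0, 0, 0], 0], [[0, 0, -2], [0, 0, 0], 0], [[0, 0, 0], [0, 0, 0], 0], [[0, 0, 0], [0, 0, 0], 0]])

```text
clock: 30.18
eef_pos: [575.0, -301.9, 184.9]
tool_rot: [3.02, 0.001, 1.398]
force: [-0.7, 0.2, -1.9]
width: 14.2
gripper_force: 59.0
```

Load is off at the expected height, so the lid rests in the tray. Now I lower the hook clear and back it out.

Request:
move_arm(plan=[[[0, 0, -4], [0, 0, 0], 0], [[0, 0, -6], [0, 0, 0], 0], [[0, 0, -6], [0, 0, 0], 0], [[0, 0, -4], [0, 0, 0], 0], [[0, 0, -2], [0, 0, 0], 0], [[0, 0, 0], [0, 0, 0], 0]])

```text
clock: 30.92
eef_pos: [574.6, -301.6, 162.2]
tool_rot: [3.021, 0.0, 1.398]
force: [-0.6, 0.4, -2.4]
width: 13.9
gripper_force: 59.0
```

```bash
python3 lidside.py
```

```text
[ 574.60927671 -301.61763019  162.17072818] [-0.56470433  0.44886408 -2.44629442]
apex pred [392.42766739 339.55245337]
280 .....................ggkkkkkkkkkkkkkR...kkkkkkkkk..........................
283 .....................kkkkkkkkkkkkkkkR...kkkkkkkk...............ggggggggg...
286 ..........................kkkkkkkkkkRR..kkkk...............gggggggggggggggg
289 ............................kkkkkkkkRR..kkk...............ggggggggggggggggg
292 .................................kkggRRRkgk..............gggggggggggggggggg
295 .................................kkggRRkkgk...............ggggggggggggggggg
298 .................................kkggR.Rkgk...............ggggggggggggggggg
301 .................................kkggR.kkgg................gggggggggggggggg
304 ...................................ggkkkkg..................ggggggggggggggg
307 ....................................ggkkk....................gggggggggggggg
310 ....................................gggkkk.gggggggggg.........ggggggggggggg
313 ............................gggggggggggkkkkkkkkkkkkkg...........gggggggg...
316 ...............g
[... 1919 characters left out ...]
g.RRRRR....gggggkkkkkkkkkkkkkkkkkkkkkkkkkkkkkkkkkkkkkk......
391 .............kggg.gggggggggggggkkkkkkkkkkkkkkkkkkkkkkkkkkkkk.kkk....k......
394 .............kkggggkkkkkkkkkkkkkkkkkkkkkkkkkkkkkk....RRRRRRRRR.kkkkkk......
397 ..............kkkkkkkkkkkkkkkkkkkkkkkk....RRRRRRRRRR...k...................
400 ..............kkkkkkkkkkkkkkkkkkkkkkkkk.......k............................
403 ..............kkkkkkkkkkkkkkkkkkkkkkkkk....................................
406 ...............kkkkkkkkkkkkk...............................................
409 ...............kk..........................................................
412 ...........................................................................
```

The lid sits inside the tray with floor showing round it. I back the hook out along -y.

Request:
move_arm(plan=[[[-1, -6, 0], [0, 0, 0], 0], [[-1.5, -8, 0], [0, 0, 0], 0], [[-1.5, -8, 0], [0, 0, 0], 0], [[0, 0, 0], [0, 0, 0], 0]])

```text
clock: 31.48
eef_pos: [570.1, -325.3, 162.5]
tool_rot: [3.021, 0.001, 1.396]
force: [-0.1, 0.0, -2.1]
width: 14.0
gripper_force: 59.0
```

Request:
move_arm(plan=[[[-1.5, -8, 0], [0, 0, 0], 0], [[-1.5, -8, 0], [0, 0, 0], 0], [[-1, -10, 0], [0, 0, 0], 0], [[-1, -6, 0], [0, 0, 0], 0], [[0, 0, 0], [0, 0, 0], 0]])

```text
clock: 32.1
eef_pos: [565.2, -356.6, 162.3]
tool_rot: [3.021, 0.001, 1.397]
force: [-0.2, 0.5, -2.2]
width: 14.0
gripper_force: 59.0
```

Request:
move_arm(plan=[[[0, 0, 6], [0, 0, 0], 0], [[0, 0, 12], [0, 0, 0], 0], [[0, 0, 12], [0, 0, 0], 0], [[0, 0, 30], [0, 0, 0], 0], [[0, 0, 40], [0, 0, 0], 0], [[0, 0, 40], [0, 0, 0], 0], [[0, 0, 0], [0, 0, 0], 0]])

```text
clock: 32.98
eef_pos: [567.2, -357.3, 307.3]
tool_rot: [3.013, 0.004, 1.398]
force: [0.1, -0.8, -3.0]
width: 13.8
gripper_force: 59.2
```

```bash
python3 lidside.py | awk 'NR<3||NR%2'
```

```text
[ 567.16983554 -357.31065479  307.26441015] [ 0.12959918 -0.84279235 -2.99256045]
apex pred [405.89271918 301.41803887]
280 .....................ggggkkkggkkkk.........gg..............................
286 ...........................................gg..............gggggggggggggggg
292 ............................................g............gggggggggggggggggg
298 .........................................ggg..............ggggggggggggggggg
304 .........................................ggg................ggggggggggggggg
310 .........................................gggggggggggg.........ggggggggggggg
316 ................ggggggggggkkkkkkkkkkkkkkkkkkkkkkkkkkkg.....................
322 .....gggkkkkkkkkkkkkkkkkgggggggggggggggggg.RRRRRRRRRkkgg...................
328 ......gg.RRRRRRRRRR.gggggggggggggggggggggggggggg.RRRRkkkg..................
334 ......kggRRRRRRR.ggggggggggggggggggggggggggggggggggg.R.kkgg................
340 ......kkggRRRRRggggggggggggggggggggggggggggkgggggggggggRkkkg...............
346 .......kgg.RRR.ggggggggggggggggggggggggggggggggggggggggg.Rkkgg.............
352 ........kgg.RR.g
[... 159 characters left out ...]
R.gggggggggggggggggggggggggggggggggggggggRRRRRRkkkg.........
370 ..........kkggRRRR.ggggggggggggggggggggggggggggggggggg.RRRRRRRR.kkgg.......
376 ...........kgg.RRRRRR.gggggggggggggggggggggggggggggg.RRRRRRRRRRRRkkgg......
382 ............kgg.RRRRRRRRRR..ggggggggggggggggggggggggggggggggggggkkkkkk.....
388 ............kkgg.RRRRR...gggggggggggggggggkkkkkkkkkkkkkkkkkkkkkkkkkkk......
394 .............kkgggggkkkkkkkkkkkkkkkkkkkkkkkkkkkk.....RRRRRRRRR.kkkkkk......
400 ..............kkkkkkkkkkkkkkkkkkkkkkkkk..R...k.kk..........................
406 ...............kkkkkkkkkkkkkk..............................................
412 ...........................................................................
```

Unhooked, with the lid unmoved. Now back to the stand, undoing the tilt and the yaw.

Request:
move_arm(plan=[[[4, 15, 0], [0.4, 2.3, 0], 0], [[8, 30, 0], [0.4, 2.3, 0], 0], [[9, 36, 0], [0.4, 2.2, 0], 0], [[9, 36, 0], [0, 0, 2.5], 0], [[9, 36, 0], [0, 0, 2.5], 0], [[9, 36, 0], [0, 0, 2], 0], [[9, 36, 0], [0, 0, 0], 0], [[9, 36, 0], [0, 0, 0], 0], [[9, 36, 0], [0, 0, 0], 0], [[9, 30, 0], [0, 0, 0], 0]])

```text
clock: 34.28
eef_pos: [648.9, -26.3, 300.7]
tool_rot: [-3.139, -0.001, 1.521]
force: [0.2, -0.3, -2.7]
width: 14.0
gripper_force: 59.0
```

Request:
move_arm(plan=[[[8, 25, 0], [0, 0, 0], 0], [[6, 16, 0], [0, 0, 0], 0], [[3, 9, 0], [0, 0, 0], 0], [[0, 0, 0], [0, 0, 0], 0], [[0, 0, 0], [0, 0, 0], 0]])

```text
clock: 34.9
eef_pos: [666.3, 19.7, 302.4]
tool_rot: [-3.141, 0.001, 1.518]
force: [0.9, -0.8, -2.3]
width: 13.9
gripper_force: 59.1
```

Request:
move_arm(plan=[[[1, 1, -15], [0, 0, 0], 0], [[0, 0, -30], [0, 0, 0], 0], [[0, 0, -30], [0, 0, 0], 0], [[0, 0, -30], [0, 0, 0], 0], [[0, 0, -25], [0, 0, 0], 0], [[0, 0, -12], [0, 0, 0], 0], [[0, 0, 0], [0, 0, 0], 0]])

```text
clock: 35.78
eef_pos: [667.0, 22.1, 159.3]
tool_rot: [-3.14, 0.0, 1.52]
force: [-0.4, -0.1, -1.0]
width: 13.8
gripper_force: 59.1
```

Request:
move_arm(plan=[[[1, -1, -8], [0, 0, 0], 0], [[0, 0, -4], [0, 0, 0], 0], [[0, 0, -3], [0, 0, 0], 0], [[0, 0, -2], [0, 0, 0], 0], [[0, 0, 0], [0, 0, 0], 0], [[0, 0, 0], [0, 0, 0], 0]])

```text
clock: 36.52
eef_pos: [668.8, 21.4, 143.5]
tool_rot: [3.141, -0.0, 1.52]
force: [0.6, 0.3, -1.9]
width: 13.9
gripper_force: 59.1
```

Request:
move_arm(plan=[[[0, 0, -1], [0, 0, 0], 0], [[0, 0, -1], [0, 0, 0], 0], [[0, 0, 0], [0, 0, 0], 0], [[0, 0, 0], [0, 0, 0], 0]])

```text
clock: 37.02
eef_pos: [668.5, 21.4, 141.3]
tool_rot: [-3.141, -0.0, 1.52]
force: [-0.4, 0.1, -1.4]
width: 14.1
gripper_force: 59.2
```

Request:
move_arm(plan=[[[0, 0, -1], [0, 0, 0], 0], [[0, 0, 0], [0, 0, 0], 0.25], [[0, 0, 0], [0, 0, 0], 0.4], [[0, 0, 0], [0, 0, 0], 0.6], [[0, 0, 0], [0, 0, 0], 0.6], [[0, 0, 0], [0, 0, 0], 0.6], [[0, 0, 20], [0, 0, 0], 0.6], [[0, 0, 40], [0, 0, 0], 0.6], [[0, 0, 40], [0, 0, 0], 0.6], [[0, 0, 20], [0, 0, 0], 0.6]])

```text
clock: 38.28
eef_pos: [670.0, 20.8, 264.7]
tool_rot: [3.136, -0.0, 1.52]
force: [0.5, -0.8, -1.3]
width: 51.3
gripper_force: 0.0
```

Request:
move_arm(plan=[[[0, 0, 0], [0, 0, 0], 0.6], [[0, 0, 0], [0, 0, 0], 0.6], [[0, 0, 0], [0, 0, 0], 0.6], [[0, 0, 0], [0, 0, 0], 0.6], [[0, 0, 0], [0, 0, 0], 0.6], [[0, 0, 0], [0, 0, 0], 0.6], [[0, 0, 0], [0, 0, 0], 0.6], [[0, 0, 0], [0, 0, 0], 0.6]])

```text
clock: 39.28
eef_pos: [668.6, 21.4, 260.3]
tool_rot: [3.142, -0.0, 1.52]
force: [-0.1, 0.6, 0.7]
width: 51.0
gripper_force: 0.0
```

```bash
python3 - <<'E'
from h import *
s=status.read_state(); c=cam("wrist",s); im=cams.get_image("wrist"); cv2.imwrite("pics/w9.png",im); print(s["eef_pos"],s["clock"])
H=cv2.cvtColor(im,cv2.COLOR_BGR2HSV)
m=((H[...,0]<15)|(H[...,0]>170))&(H[...,1]>110)&(H[...,2]>25)&(H[...,2]<150); z=np.zeros_like(m); z[100:420,290:350]=m[100:420,290:350]
for a,b,cc,k in comps(z,300): 
    x0,y0,w,h=b; xt=np.where(k[y0+6])[0].mean(); xb=np.where(k[y0+h-7])[0].mean()
    A,B=onz(c,(xt,y0),155),onz(c,(xb,y0+h),155); print(a,b,A,B,np.linalg.norm(A-B),(A+B)/2)
sd=cams.get_image("side"); print("diff vs first hang",(cv2.absdiff(sd,cv2.imread("pics/s4.png")).max(2)[190:290,360:400]>40).sum())
E
```

```text
[668.64026006  21.36218834 260.3212789 ] 39.275
5853 [304 120  28 228] [672.10325245  90.64736155 155.        ] [664.62751155 -49.53459165 155.        ] 140.38114797699288 [668.365382    20.55638495 155.        ]
diff vs first hang 15
```

The bar is back at (668,21,155) at its full 140 mm length, and the side view matches the first hang. Handing in.

```bash
python3 -c "
from cell import ctrl; print(ctrl.finish_job())"
```

```text
the job is handed in; nothing more can be done
None
```

I handed the job in at about 39 s, and the hand-in call gave no verdict: by my last measurements the lid lies unhooked in the tray and the lifter hangs hook down in the stand, released; I did not re-check the bystanders' positions.

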